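# Hold a control module on the sprung probe plate

### The job

Slide the blue jaw of the clamping fixture well back by its red tab so that the white module's brass contact face comes free, and lift the module out. Carry it to the test station and, keeping it upright and off the bench, press its brass contact face squarely and centred against the orange sprung plate until the black pointer stands in the green band, never as far as the red; then keep holding it there with that steady push, because a colleague will tighten the clamp screws: the program finishes while the robot is still gripping and pressing the module. Leave everything else on the bench where it is.

Things in the scene. Friction and masses are not known exactly. Their poses are not given: they have to be found in the camera images.
- fixture: Slide-jaw fixture bolted to the bench: aluminium base 100 (x) x 240 (y -140 to +100) x 15 mm high. Origin on the bench under the clamped module's middle, z up. The module stands on the base between a steel fixed jaw (+y side, top at 57 mm) and the blue jaw, which opens along -y. The module's sides facing fixture +x and -x are free for the fingers (6 mm ribs at their fixed-jaw ends).
- jaw (a joint): Travel of the blue sliding jaw, m: 0 to 0.004 at the start (shut on the module), 0.05 fully open. Slides along fixture -y against 2 N of friction and stays where left. Jaw 60 mm wide, 24 mm thick, top 84 mm above the bench; its lip reaches 12 mm over the module's top and locks it in until the jaw is back by 12 mm; open it at least 25 mm.
- jaw_tab (a point): Middle of the upright red tab on top of the blue jaw, 102 mm above the bench. The tab is 12 mm thick along the slide direction (fixture y), 24 mm wide along fixture x, and stands from 84 to 120 mm above the bench. Moves with the jaw; axes as the fixture's.
- module_center (a point): Centre of the white control module, a plastic box 70 (x) x 44 (y) x 60 mm (z), 0.2 to 0.5 kg. Its +x end is the contact face with six brass pads; a brass stripe crosses the top by that end. At the start it stands in the fixture, centre 45 mm above the bench, +x face against the blue jaw, looking along fixture -y. Grip it across the 44 mm.
- contacts (a point): Centre of the module's brass contact face: 35 mm from module_center along the module's +x. Same axes as the module. This point goes on plate_face.
- module: The same white module; origin at the centre of its underside, 30 mm below module_center, same axes.
- station: Test station bolted down, 110 mm wide; base 12 mm thick from x -40 to 160 mm; white housing (90 mm wide, top at 107 mm) from x 60 mm. Origin on the bench below the middle of the plate's free face at rest. x points from the plate into the housing (pressing direction), z up. On the housing top a black bar pointer, moved by the plate, crosses a scale: green, then red.
- plate_face (a point): Centre of the free front face of the orange sprung plate, 85 mm above the bench; moves with the plate. Plate 64 mm wide, 44 high, 10 thick. Axes as the station's: the face looks along -x and is pushed along +x. When pressed rightly the module's +x points along this +x and its centre is 35 mm before this point, at the same height.
- plate (a joint): How far the plate is pushed in, m: 0 free; spring 350 N/m, no preload. Pointer over the green band from 0.014 to 0.030 (5 to 10.5 N, middle 0.022 = 7.7 N); red begins at 0.038; stop at 0.045.
- spare: Bystander: grey module of the same size, 70 x 44 x 60 mm, standing on the bench, origin under its centre. Leave alone.
- meter: Bystander: yellow multimeter lying flat, 150 x 75 x 36 mm, origin under its centre. Leave alone.
- screwdriver: Bystander: the colleague's screwdriver lying on the bench, about 200 mm long and 30 mm high. Leave alone.
- cleaner: Bystander: blue bottle with white cap, 52 mm diameter, 140 mm high, origin under its centre. Leave alone.
- screw_tray: Bystander: blue two-part tray, 140 x 100 x 35 mm, origin under its centre. Leave alone.
- screw_jar: Bystander: jar with black cap, 60 mm diameter, 75 mm high, origin under its centre. Leave alone.
Things that resemble listed ones, but are neither listed nor needed, are in the scene too. What is shaped like the station but brown or purple is not meant.

How it is judged:
On the way, in this order (a step that is already met when the one before it is completed fails the run):
1. the jaw is slid back by more than 20 mm while the module still stands in the fixture (value of joint jaw above 0.02 m and horizontal distance between module_center and fixture below 0.03 m and height (world z) of module_center below 0.06 m), for 0.1 s.
2. the module is lifted out of the fixture and carried by the fingers (z of module_center in the frame of fixture above 0.065 m and contact force between module and the fingers above 2 N and contact force between module and fixture below 0.1 N), for 0.2 s.
3. the module is pressed squarely on the plate with the pointer in the green band (value of joint plate between 0.014 and 0.03 m and contact force between module and station between 3 and 14 N and y of contacts in the frame of plate_face between -0.01 and 0.01 m and z of contacts in the frame of plate_face between -0.01 and 0.01 m and x of contacts in the frame of plate_face between -0.005 and 0.005 m and angle between the x axis of module_center and the x axis of plate_face, either way round below 0.15 rad and angle between module_center's own z axis and vertical below 0.15 rad and contact force between module and the fingers above 2 N and contact force between module and fixture below 0.1 N and height (world z) of module_center above 0.065 m), for 0.5 s.
At the end, for the whole second after the job is handed in: Through the last second the gripped module, off bench and fixture, is contact face within 10 mm of centred on the plate (sideways, height), within 0.15 rad of square and upright, touching it with 3 to 14 N, with the plate still and pushed in 14 to 30 mm (pointer in the green) (all of step 3 and velocity of joint plate between -0.01 and 0.01 m/s and linear speed of module below 0.02 m/s); the arm keeps its last pose, push and grip.
It fails at once if the plate is driven into the red (38 mm or more) (value of joint plate above 0.038 m).
It fails at once if a bystander (grey module, yellow multimeter, screwdriver, blue bottle, blue tray, screw jar) is moved by more than 20 mm (distance of any of spare, meter, screwdriver, cleaner, screw_tray, screw_jar from where it was at the start of the episode above 0.02 m).
It also fails if it takes over 54 s, if anything falls off the work surface, if the arm or the gripper's body presses on something with over 40 N, if the wrist force passes 120 N, or if a joint passes its speed limit or range.

### The arm

A 6-joint arm with a two-finger parallel gripper is mounted at the origin on the work surface. World frame = base frame: x ahead of the robot, y to its left, z up, the work surface at z = 0. Lengths are in m, angles in rad, forces in N, time in s.
With the tool pointing down it reaches from about 0.35 to 0.85 m from the base axis. Payload 8.1 kg.
Tool frame: the origin (TCP) lies on the centre line of the jaws, within the pads' length; the fingertips stand 14 mm ahead of it and the grasp point (between the pads) lies 5 mm behind it; z points along the fingers, y is the direction in which the jaws open and shut (so a half turn about z gives the same grasp; the last joint's range is limited). The gripper opens to 93 mm and grips with 3 to 60 N. Pads are 15 mm wide; open, the fingers measure 128 mm over their backs; the gripper's body (75 mm by 188 mm) begins 65 mm behind the grasp point.
Start: joints at [-1.299, 0.13, 1.488, -0, 1.523, -0.085], TCP at [0.21, -0.562, 0.233] pointing down, gripper open.
Joint ranges: [-2.96, 2.96], [-0.89, 2.26], [0.02, 2.5], [-1.34, 4.48], [0, 2.73], [-2.66, 2.66]. Speed limits (rad/s): [2.39, 2.39, 2.79, 3.14, 3.14, 3.14].

### API

Orientations are given as a rotation vector (axis times angle).
In Python, from plant import robot gives the robot as it stands.
- The arm moves only by the tool jog_arm, never from a script. Its argument "steps" is a list of rows, each a list of 7 numbers: the closure, from 0 (fully open) to 1 (shut), then the shift along the tool's x, y, z in m, then the turn, a rotation vector about the tool's x, y, z in rad. In form: [[jaw, tx, ty, tz, rx, ry, rz], ...]. A call has 1 to 5 rows; each row is the pose to reach, as a shift and turn from the pose measured when the call began, along the tool's axes at that moment; what a row does not reach only later rows make up. A row lasts 1/8 s, in which the tool goes at most 62.5 mm and 10.7 degrees, less where a joint would pass 70% of its speed; a pose out of reach is approached as far as the arm can. A call with a gripper value outside its range is refused whole. The fingers move at their own pace and stop on an object; "force" is the grip in N (left out, the last holds). Time passes only in rows, so rows that repeat a pose let the fingers close. It gives the time, the measured TCP pose, the force and the opening at its end, in the units of the state.
- robot.read_state(): the state, without advancing time (a new reading comes with each control period).
- robot.read_camera(name): name is "scene" or "top"; returns a dict with "image" (400x640x3 uint8, red, green, blue), "mtx" (3x3 intrinsics, pixels), "extrinsics" (4x4, takes a point from camera to world coordinates). Camera axes: x right, y down, z forward; pixel columns grow to the right and rows downward; lengths in m; the calibration is good to about 2 mm. A picture is of the moment at which its call begins. There is no depth.
- robot.close_job(): hands the job in, once; it reports no verdict.
The state is a dict: "t": time; "q": joint angles; "dq": joint speeds; "joint_torque": joint torques, N m; "tool_pos": TCP position; "orientation": TCP orientation; "force": force on the tool from outside, world axes, zero at the start; "wrist_torque": the same for the moment, N m; "opening": finger opening in m.
Only numpy, scipy, OpenCV 4.12 (cv2) and the standard library are available. Lean on these libraries where they do the work, as an engineer would, in place of code of your own. Each camera call takes 0.05 s, during which the arm holds its last target.

## Working session

There is one attempt and no reset: what is moved stays moved. The work goes in short steps, Python scripts to look and compute and a tool call to move; the robot and the scene stay as the last step left them, time stands still between calls to the robot, and variables do not carry over. Pictures are saved under pics/ and viewed, and the job is handed in when it is done.

Besides the shell and the picture viewer there is one more tool, called after "Call:" as name(argument=value, ...) on one line, values as JSON. jog_arm: Moves the arm, as the interface text tells. Its arguments: {"type":"object","properties":{"steps":{"type":"array"},"force":{"type":"number"}},"required":["steps"]}

```bash
ls; mkdir -p pics; python3 - <<'E'
from plant import robot
import cv2, numpy as np
s=robot.read_state()
for k,v in s.items(): print(k,np.round(v,4))
for n in ("scene","top"):
    c=robot.read_camera(n); cv2.imwrite(f"pics/{n}0.png",c["image"][:,:,::-1]); np.savez(f"{n}0.npz",**c)
    print(n,c["mtx"].round(1).tolist(),c["extrinsics"].round(4).tolist())
E
```

```text
pics
t 0.0
q [-1.2994  0.1312  1.4893  0.      1.523  -0.0854]
dq [-0.0015 -0.0011  0.0012 -0.0004 -0.0012 -0.0013]
joint_torque [-2.80000e-03 -5.59846e+01 -4.91766e+01  7.66000e-02  3.55000e-02
 -2.00000e-04]
tool_pos [ 0.2094 -0.5617  0.2316]
orientation [-3.0899e+00 -5.5720e-01  3.0000e-04]
force [-0.6015  0.4595  0.0635]
wrist_torque [ 0.0419  0.0481 -0.0084]
opening 0.0924
scene [[473.7, 0.0, 317.4], [0.0, 473.7, 190.0], [0.0, 0.0, 1.0]] [[-0.2558, 0.5177, -0.8164, 1.5057], [0.9667, 0.1288, -0.2213, 0.273], [-0.0094, -0.8458, -0.5333, 0.7733], [0.0, 0.0, 0.0, 1.0]]
top [[392.8, 0.0, 309.8], [0.0, 392.8, 202.5], [0.0, 0.0, 1.0]] [[-0.0069, -0.994, 0.1088, 0.3595], [-0.9999, 0.0084, 0.0136, -0.0158], [-0.0145, -0.1087, -0.994, 1.111], [0.0, 0.0, 0.0, 1.0]]
```

View pics/scene0.png

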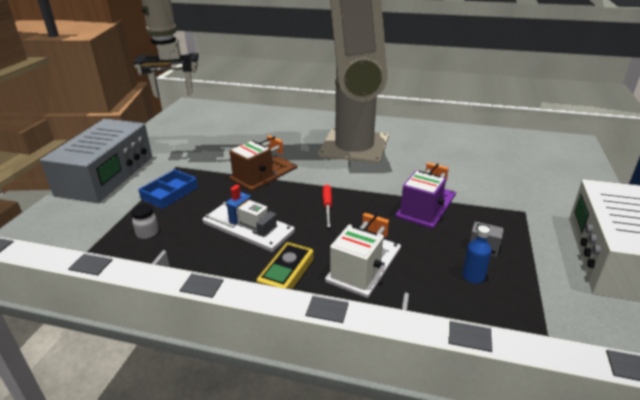

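View pics/top0.png

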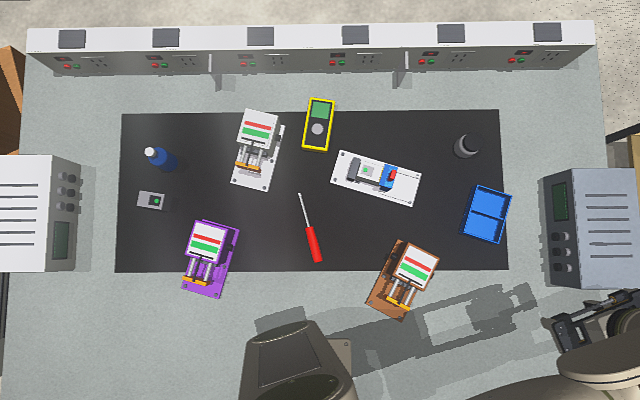

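The top view shows the fixture at about (375,178), with the red tab at (391,175). The white station is at (257,150), with its orange plate at about (247,168). The brown and purple stations are decoys. Next I'll zoom in.

```bash
python3 - <<'E'
import cv2
t=cv2.imread("pics/top0.png"); 
a=cv2.resize(t[140:215,320:430],None,fx=7,fy=7,interpolation=cv2.INTER_CUBIC); cv2.imwrite("pics/fix0.png",a)
a=cv2.resize(t[100:200,215:300],None,fx=6,fy=6,interpolation=cv2.INTER_CUBIC); cv2.imwrite("pics/sta0.png",a)
t=cv2.imread("pics/scene0.png")
a=cv2.resize(t[175:300,195:415],None,fx=3.6,fy=3.6,interpolation=cv2.INTER_CUBIC); cv2.imwrite("pics/sc0.png",a)
E
```

```text
(no output)
```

View pics/fix0.png

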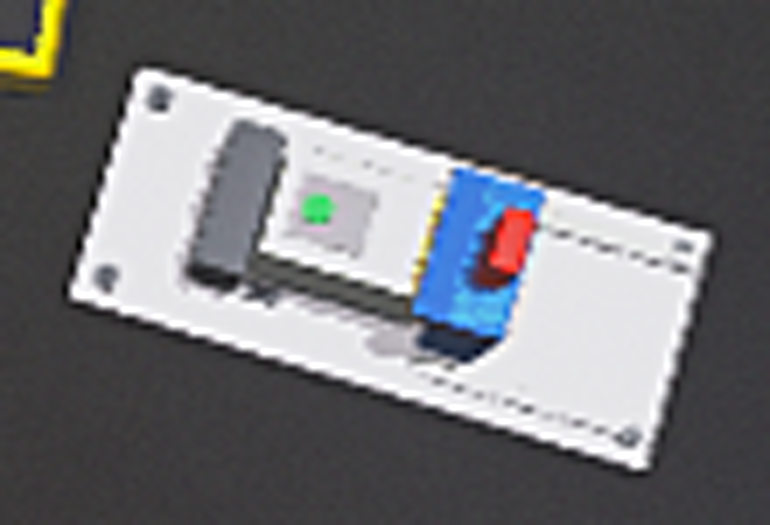

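View pics/sta0.png

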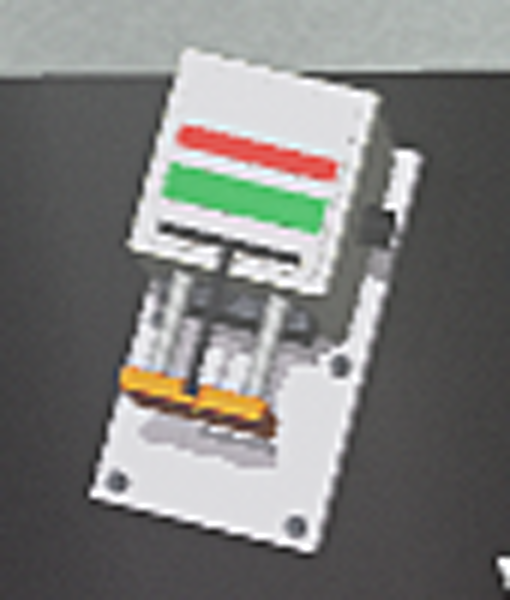

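View pics/sc0.png

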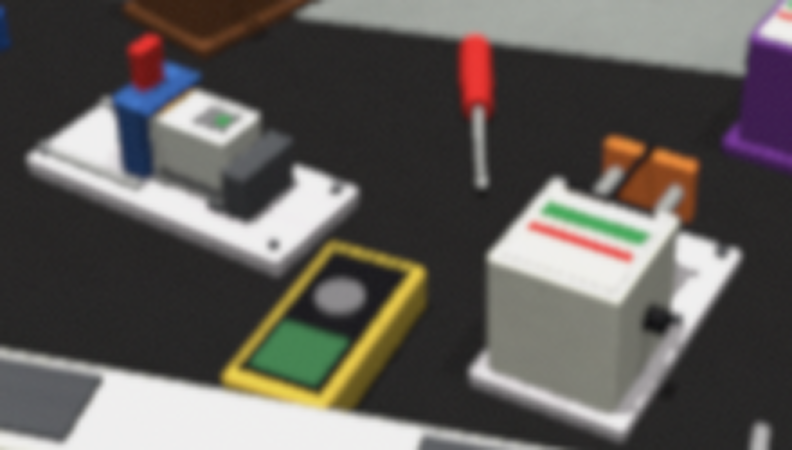

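```bash
cat > h.py <<'E'
import numpy as np, cv2
from scipy.spatial.transform import Rotation as R
def load(n): return dict(np.load(n+".npz"))
def ray(c,uv):
    uv=np.atleast_2d(uv).astype(float); K=c["mtx"];E=c["extrinsics"]
    d=np.c_[(uv[:,0]-K[0,2])/K[0,0],(uv[:,1]-K[1,2])/K[1,1],np.ones(len(uv))]@E[:3,:3].T
    return E[:3,3],d
def onz(c,uv,z):
    o,d=ray(c,uv); return (o+d*((z-o[2])/d[:,2])[:,None])
def proj(c,P):
    P=np.atleast_2d(P);E=c["extrinsics"];p=(P-E[:3,3])@E[:3,:3];p=p@c["mtx"].T
    return p[:,:2]/p[:,2:]
def tri(c1,u1,c2,u2):
    o1,d1=ray(c1,u1);o2,d2=ray(c2,u2);d1=d1[0]/np.linalg.norm(d1);d2=d2[0]/np.linalg.norm(d2)
    a=np.linalg.lstsq(np.c_[d1,-d2],o2-o1,rcond=None)[0]
    p,q=o1+a[0]*d1,o2+a[1]*d2
    return (p+q)/2,np.linalg.norm(p-q)
E
python3 - <<'E'
from h import *
t=load("top0")
def crop(p,x,y,f): return (np.array(p)+.5)/f-.5+[x,y]
fc=crop([(140,68),(713,235),(648,470),(70,297)],320,140,7)
P=onz(t,fc,.015); print("fix corners",P.round(4).tolist())
print(np.linalg.norm(np.diff(P,axis=0),axis=1))
# mask based
im=t["image"].astype(int)
m=((im.min(2)>140)).astype(np.uint8)
n,l,s,ce=cv2.connectedComponentsWithStats(m)
for i in range(1,n):
    if s[i,4]>300 and 90<ce[i][1]<220 and 200<ce[i][0]<430: print(i,s[i],ce[i])
sc=crop([(95,497),(315,552),(420,155)],215,100,6); print("sta base",onz(t,sc,.012).round(4).tolist())
hc=crop([(187,50),(382,97),(325,298),(130,248)],215,100,6);H=onz(t,hc,.107); print("house",H.round(4).tolist(),np.linalg.norm(np.diff(H,axis=0),axis=1))
print("tab top", onz(t,crop([(500,208),(538,212),(525,275),(490,268),(514,241)],320,140,7),.12).round(4).tolist())
print("plate top edge", onz(t,crop([(122,367),(268,400),(120,390),(266,418)],215,100,6),.107).round(4).tolist())
E
```

```text
fix corners [[0.6311, -0.0867, 0.015], [0.56, -0.3161, 0.015], [0.4652, -0.2867, 0.015], [0.5371, -0.057, 0.015]]
[0.24021925 0.09930258 0.24067164]
1 [     0      0    640    400 133859] [298.72367192 188.72008606]
16 [ 230  142   50   50 1045] [256.40669856 171.64210526]
22 [ 330  150   92   57 2221] [376.34984241 178.57676722]
sta base [[0.539, 0.2242, 0.012], [0.5118, 0.1198, 0.012], [0.7037, 0.0703, 0.012]]
house [[0.7227, 0.1658, 0.107], [0.7003, 0.0796, 0.107], [0.6103, 0.1043, 0.107], [0.6336, 0.1898, 0.107]] [0.08906609 0.0933348  0.08861562]
tab top [[0.5515, -0.2103, 0.12], [0.5499, -0.2241, 0.12], [0.5267, -0.2187, 0.12], [0.5294, -0.206, 0.12], [0.5393, -0.215, 0.12]]
plate top edge [[0.5806, 0.1926, 0.107], [0.5654, 0.1288, 0.107], [0.5704, 0.1933, 0.107], [0.5575, 0.1296, 0.107]]
```

```bash
cat >> h.py <<'E'
th=np.deg2rad(-107.3); FU=np.array([np.cos(th),np.sin(th),0])   # module +x in fixture = -y_f
FO=np.array([.5543,-.1675,0])
FX=np.array([-FU[1],FU[0],0])  # x_f
ps=np.deg2rad(-14.9); SX=np.array([np.cos(ps),np.sin(ps),0]); SY=np.array([-SX[1],SX[0],0]); SO=np.array([.564,.162,0])
def toolR(xdir): # tool z down, tool x given
    x=np.array(xdir,float);x/=np.linalg.norm(x);z=np.array([0,0,-1.]);return np.c_[x,np.cross(z,x),z]
def delta(s,pos,Rt):
    R0=R.from_rotvec(s["orientation"])
    d=R0.inv().apply(np.asarray(pos)-s["tool_pos"]); r=(R0.inv()*R.from_matrix(Rt)).as_rotvec()
    return d.round(4).tolist(), r.round(4).tolist()
E
python3 - <<'E'
from h import *
from plant import robot
s=robot.read_state()
print(R.from_rotvec(s["orientation"]).as_matrix().round(3), FX)
for sg in (1,-1):
  for z in (.2,.112):
    p=FO+FU*.021; p[2]=z
    print(sg,z,p,delta(s,p,toolR(sg*FU)))
E
```

```text
[[ 0.937  0.349 -0.   ]
 [ 0.349 -0.937  0.002]
 [ 0.    -0.002 -1.   ]] [ 0.9547608  -0.29737487  0.        ]
1 0.2 [ 0.54805513 -0.18754998  0.2       ] ([0.448, -0.2323, 0.0321], [-0.0011, 0.0018, 2.2295])
1 0.112 [ 0.54805513 -0.18754998  0.112     ] ([0.4479, -0.2322, 0.1201], [-0.0011, 0.0018, 2.2295])
-1 0.2 [ 0.54805513 -0.18754998  0.2       ] ([0.448, -0.2323, 0.0321], [-0.0015, -0.0009, -0.9121])
-1 0.112 [ 0.54805513 -0.18754998  0.112     ] ([0.4479, -0.2322, 0.1201], [-0.0015, -0.0009, -0.9121])
```

Call:
jog_arm(steps=[[1,0.05,-0.026,0.003,0,0,-0.11],[1,0.1,-0.052,0.006,0,0,-0.22],[1,0.15,-0.078,0.01,0,0,-0.33],[1,0.2,-0.104,0.013,0,0,-0.44],[1,0.25,-0.13,0.017,0,0,-0.55]], force=20)

```text
t: 0.72
tool_pos: [0.3991, -0.351, 0.2146]
orientation: [-2.82, -1.38, -0.0]
force: [0.8, -0.8, -0.3]
opening: 0.0474
```

```bash
python3 - <<'E'
from h import *
from plant import robot
s=robot.read_state()
p=FO+FU*.018; p[2]=.2
print(s["t"],s["tool_pos"],s["opening"],s["force"],delta(s,p,toolR(-FU)))
E
```

```text
0.725 [ 0.3991332  -0.35095492  0.21457089] 0.04736146446548272 [ 0.78629377 -0.84197971 -0.34878187] ([0.2232, 0.0163, 0.0148], [-0.0013, -0.0013, -0.3587])
```

Call:
jog_arm(steps=[[1,0.055,0.004,0.004,0,0,-0.09],[1,0.11,0.008,0.007,0,0,-0.18],[1,0.165,0.012,0.011,0,0,-0.27],[1,0.223,0.016,0.015,0,0,-0.359],[1,0.223,0.016,0.015,0,0,-0.359]])

```text
t: 1.35
tool_pos: [0.55, -0.181, 0.1986]
orientation: [-2.521, -1.868, -0.001]
force: [-0.0, -0.4, -0.7]
opening: 0.0015
```

```bash
python3 - <<'E'
from h import *
from plant import robot
s=robot.read_state()
p=FO+FU*.018; p[2]=.112
print(s["t"],s["tool_pos"],s["opening"],s["force"],delta(s,p,toolR(-FU)))
c=robot.read_camera("top"); cv2.imwrite("pics/top1.png",cv2.resize(c["image"][100:260,280:480,::-1],None,fx=4,fy=3.75))
E
```

```text
1.35 [ 0.55000948 -0.18100128  0.19864768] 0.001481817344513395 [-0.03337863 -0.36641137 -0.7092878 ] ([-0.0041, 0.0003, 0.0866], [-0.0027, -0.0027, 0.0063])
```

View pics/top1.png

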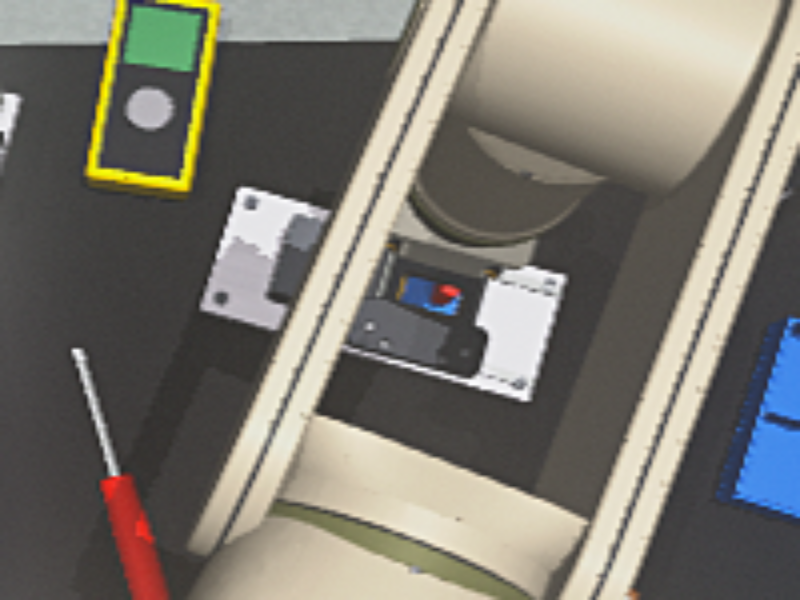

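The gripper is above the module, with the tab clear of it at crop (448,293). I'm descending beside the tab.

Call:
jog_arm(steps=[[1,-0.003,0,0.03,0,0,0.006],[1,-0.003,0,0.055,0,0,0.006],[1,-0.003,0,0.075,0,0,0.006],[1,-0.003,0,0.087,0,0,0.006],[1,-0.003,0,0.087,0,0,0.006]])

```text
t: 2.02
tool_pos: [0.5472, -0.1857, 0.111]
orientation: [-2.529, -1.856, 0.002]
force: [0.3, 0.2, -0.4]
opening: 0.0004
```

```bash
python3 - <<'E'
from h import *
from plant import robot
s=robot.read_state()
for a in (.036,.0745): 
  p=FO+FU*a; p[2]=.112
  print(s["t"],s["tool_pos"],s["opening"],s["force"],delta(s,p,toolR(-FU)))
c=robot.read_camera("scene"); cv2.imwrite("pics/sc2.png",cv2.resize(c["image"][150:270,180:340,::-1],None,fx=5,fy=5))
E
```

```text
2.025 [ 0.54718355 -0.18568622  0.11103345] 0.00035368449255504726 [ 0.33911977  0.21142188 -0.41906294] ([-0.0165, 0.0014, -0.001], [-0.0044, -0.0017, -0.0031])
2.025 [ 0.54718355 -0.18568622  0.11103345] 0.00035368449255504726 [ 0.33911977  0.21142188 -0.41906294] ([-0.055, 0.0016, -0.0011], [-0.0044, -0.0017, -0.0031])
```

View pics/sc2.png

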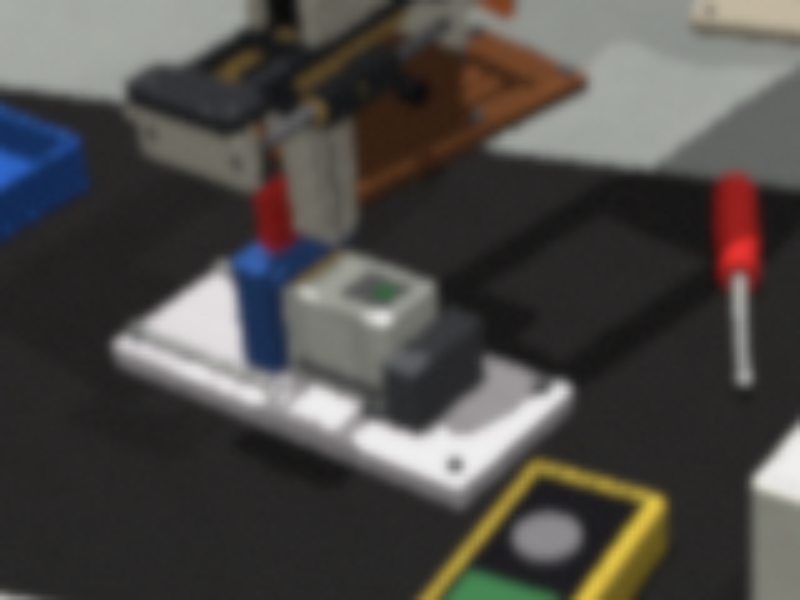

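The closed fingers at (325,190) stand in front of the red tab at (272,215) and above the jaw top. Now I'll push.

Call:
jog_arm(steps=[[1,-0.01,0.001,0,0,0,0],[1,-0.018,0.001,0,0,0,0],[1,-0.026,0.001,0,0,0,0],[1,-0.034,0.001,0,0,0,0],[1,-0.042,0.001,0,0,0,0]])

```text
t: 2.7
tool_pos: [0.5362, -0.2267, 0.1122]
orientation: [-2.531, -1.857, 0.0]
force: [1.8, 2.4, 2.9]
opening: 0.0007
```

Call:
jog_arm(steps=[[1,-0.007,0,0,0,0,0],[1,-0.014,0,0,0,0,0],[1,-0.018,0,0,0,0,0],[1,-0.018,0,0,0,0,0]])

```text
t: 3.2
tool_pos: [0.5303, -0.2444, 0.1119]
orientation: [-2.531, -1.856, 0.001]
force: [0.0, 0.4, 0.3]
opening: 0.0007
```

```bash
python3 - <<'E'
from h import *
from plant import robot
s=robot.read_state()
print(s["t"],s["tool_pos"],s["force"],(s["tool_pos"]-FO)@FU)
c=robot.read_camera("scene"); cv2.imwrite("pics/sc3.png",cv2.resize(c["image"][150:270,180:340,::-1],None,fx=5,fy=5))
E
```

```text
3.2 [ 0.53029658 -0.24438507  0.11185411] [0.01272422 0.37587847 0.26947747] 0.08054486822817597
```

View pics/sc3.png

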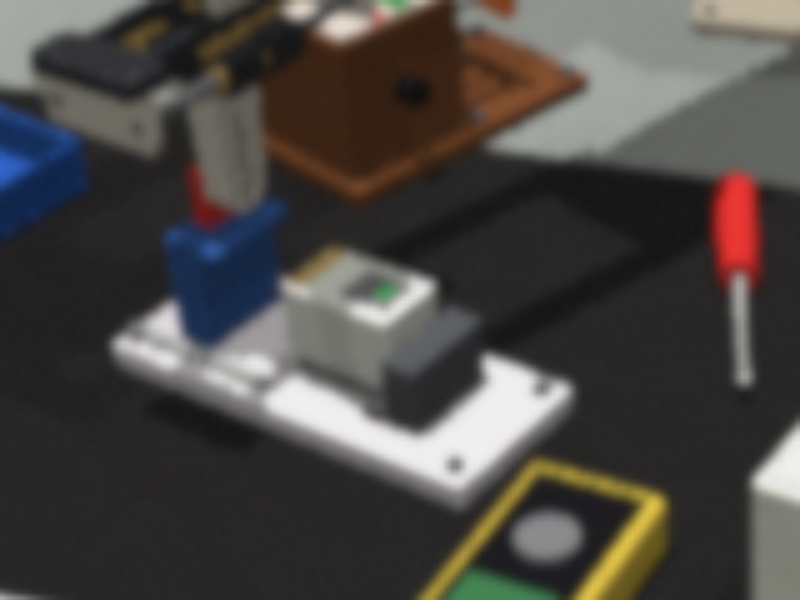

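The jaw is open by about 43 mm and the module is still standing with its brass end free. Next I'll lift, open the gripper and move over the module.

```bash
python3 - <<'E'
from h import *
from plant import robot
s=robot.read_state()
p=FO*1; p[2]=.17
print(delta(s,p,toolR(-FU)))
E
```

```text
([0.0804, -0.0003, -0.0582], [-0.0033, -0.0012, -0.0032])
```

Call:
jog_arm(steps=[[1,0.01,0,0,0,0,0],[1,0.015,0,-0.025,0,0,0],[0,0.04,0,-0.05,0,0,0],[0,0.08,0,-0.058,0,0,0],[0,0.08,0,-0.058,0,0,0]])

```text
t: 3.88
tool_pos: [0.5557, -0.1653, 0.1709]
orientation: [-2.528, -1.861, -0.001]
force: [-0.3, -0.1, 0.7]
opening: 0.0259
```

Call:
jog_arm(steps=[[0,0,0,0,0,0,0],[0,0,0,0,0,0,0]])

```text
t: 4.12
tool_pos: [0.5553, -0.1656, 0.1703]
orientation: [-2.528, -1.86, 0.0]
force: [-0.6, -0.1, -0.3]
opening: 0.0456
```

```bash
python3 - <<'E'
from h import *
from plant import robot
s=robot.read_state()
p=FO*1; p[2]=.043
print(s["opening"],s["tool_pos"],delta(s,p,toolR(-FU)))
for n in("scene","top"):
  c=robot.read_camera(n); cv2.imwrite(f"pics/{n}4.png",c["image"][:,:,::-1]); np.savez(n+"4.npz",**c)
  x0,y0=(180,150) if n=="scene" else (310,120)
  cv2.imwrite(f"pics/{n}4c.png",cv2.resize(c["image"][y0:y0+110,x0:x0+150,::-1],None,fx=5,fy=5))
E
```

```text
0.0455721658881772 [ 0.55527778 -0.16555246  0.17033317] ([-0.0023, -0.0, 0.1273], [-0.0026, -0.0015, -0.0002])
```

View pics/scene4c.png

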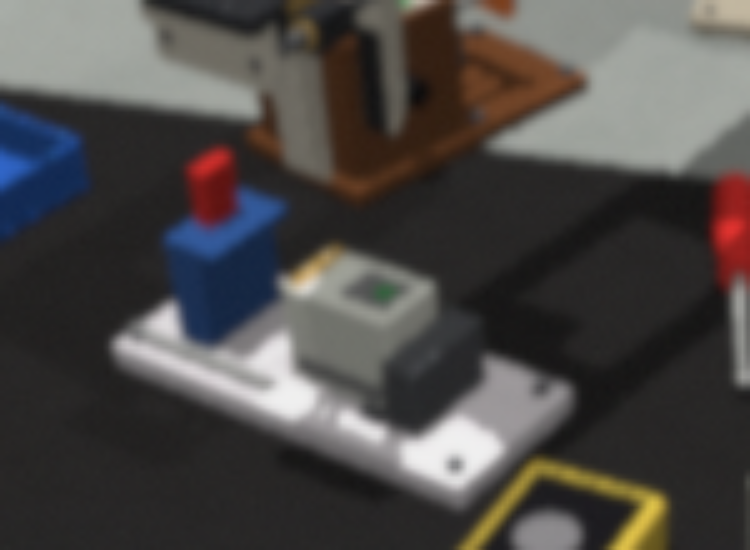

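View pics/top4c.png

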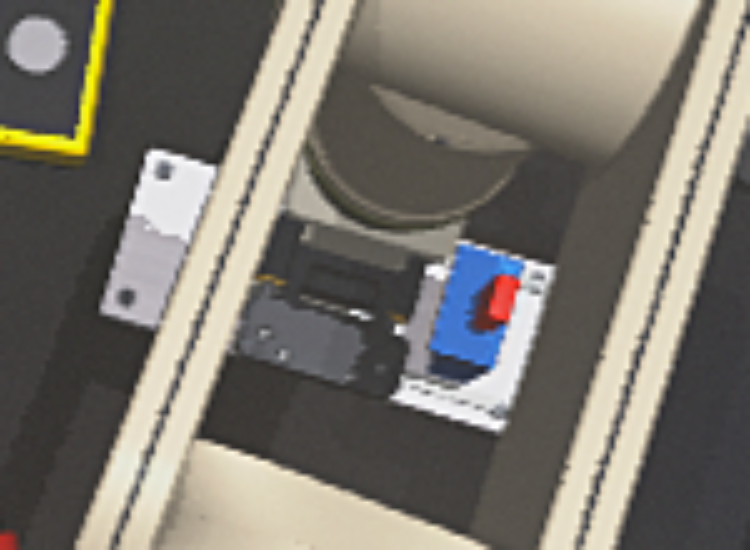

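The jaw tab is at crop (212,187) and well back. The fingers are above the module, still opening. I'll wait for them to open, then descend.

Call:
jog_arm(steps=[[0,-0.004,0,0,0,0,0],[0,-0.004,0,0.02,0,0,0],[0,-0.004,0,0.03,0,0,0],[0,-0.004,0,0.04,0,0,0],[0,-0.004,0,0.05,0,0,0]])

```text
t: 4.85
tool_pos: [0.5538, -0.1694, 0.1194]
orientation: [-2.528, -1.859, 0.001]
force: [0.4, -0.8, 0.1]
opening: 0.093
```

```bash
python3 - <<'E'
from h import *
from plant import robot
s=robot.read_state()
p=FO*1+.002*FU; p[2]=.043
print(s["opening"],s["tool_pos"],delta(s,p,toolR(-FU)))
c=robot.read_camera("scene"); cv2.imwrite("pics/sc5.png",cv2.resize(c["image"][130:250,190:310,::-1],None,fx=5,fy=5))
E
```

```text
0.09296091611527435 [ 0.55379883 -0.16943698  0.11943838] ([-0.0001, 0.0001, 0.0764], [-0.003, -0.0016, -0.0007])
```

View pics/sc5.png

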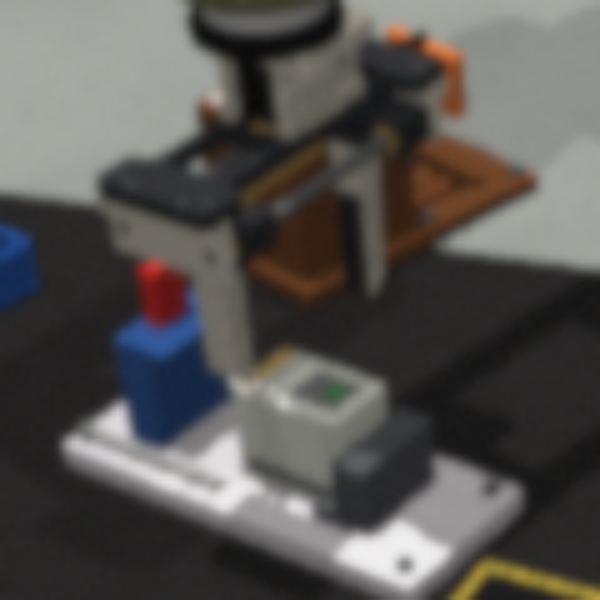

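The open fingers straddle the module, one at (230,330) and the other at (365,270). I'm continuing down.

Call:
jog_arm(steps=[[0,0,0,0.02,0,0,0],[0,0,0,0.04,0,0,0],[0,0,0,0.06,0,0,0],[0,0,0,0.075,0,0,0],[0,0,0,0.076,0,0,0]])

```text
t: 5.52
tool_pos: [0.5516, -0.1684, 0.0402]
orientation: [-2.525, -1.857, 0.005]
force: [0.4, -0.1, -0.1]
opening: 0.093
```

Call:
jog_arm(steps=[[1,0,0,0,0,0,0],[1,0,0,0,0,0,0],[1,0,0,0,0,0,0],[1,0,0,0,0,0,0],[1,0,0,0,0,0,0]], force=40)

```text
t: 6.15
tool_pos: [0.552, -0.1686, 0.0405]
orientation: [-2.525, -1.857, 0.004]
force: [2.5, -0.2, -0.2]
opening: 0.0477
```

Call:
jog_arm(steps=[[1,0,0,0,0,0,0],[1,0,0,0,0,0,0]])

```text
t: 6.4
tool_pos: [0.553, -0.1693, 0.041]
orientation: [-2.528, -1.858, 0.002]
force: [4.7, -2.9, -2.2]
opening: 0.044
```

```bash
python3 - <<'E'
from h import *
from plant import robot
s=robot.read_state()
print(s["opening"],s["tool_pos"],s["force"],(s["tool_pos"]-FO)@FU)
c=robot.read_camera("scene"); cv2.imwrite("pics/sc6.png",cv2.resize(c["image"][130:250,190:310,::-1],None,fx=5,fy=5))
E
```

```text
0.04399548888031973 [ 0.55302345 -0.16926025  0.04100832] [ 4.73621677 -2.89327419 -2.21534158] 0.0020602278100297898
```

View pics/sc6.png

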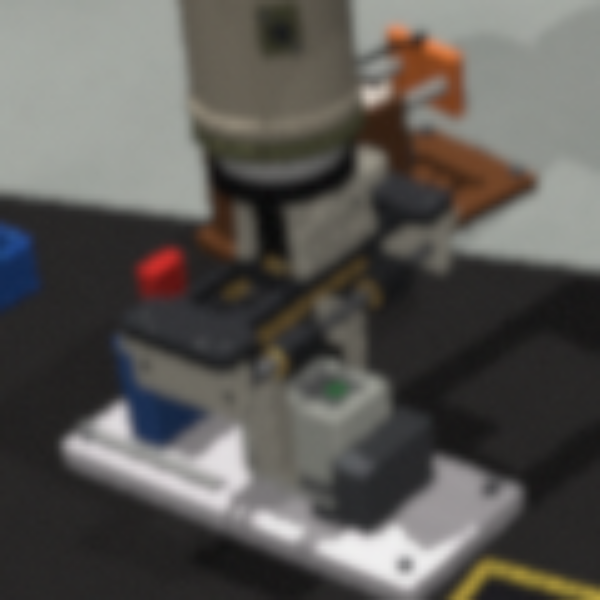

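The module is gripped at 44 mm opening. Now I'll lift it straight up.

Call:
jog_arm(steps=[[1,0,0,-0.015,0,0,0],[1,0,0,-0.04,0,0,0],[1,0,0,-0.07,0,0,0],[1,0,0,-0.1,0,0,0],[1,0,0,-0.115,0,0,0]])

```text
t: 7.08
tool_pos: [0.5536, -0.1696, 0.1574]
orientation: [-2.528, -1.859, 0.001]
force: [-0.5, -0.7, -3.4]
opening: 0.0442
```

Call:
jog_arm(steps=[[1,0,0,0,0,0,0],[1,0,0,0,0,0,0]])

```text
t: 7.32
tool_pos: [0.5528, -0.1692, 0.1558]
orientation: [-2.526, -1.858, 0.003]
force: [-0.3, -0.5, -4.3]
opening: 0.0442
```

```bash
python3 - <<'E'
from h import *
from plant import robot
s=robot.read_state()
p=SO-.113*SX; p[2]=.155
print(s["t"],s["opening"],s["tool_pos"],s["force"],s["q"].round(2),delta(s,p,toolR(-SX)))
c=robot.read_camera("scene"); cv2.imwrite("pics/sc7.png",cv2.resize(c["image"][110:250,190:330,::-1],None,fx=4,fy=4))
E
```

```text
7.325 0.04421952916345245 [ 0.55275897 -0.16920763  0.15581609] [-0.25270988 -0.48794632 -4.28445461] [-0.39  0.13  1.64  0.    1.39 -0.08] ([0.3147, -0.2009, 0.0025], [-0.0032, -0.006, -1.6135])
```

View pics/sc7.png

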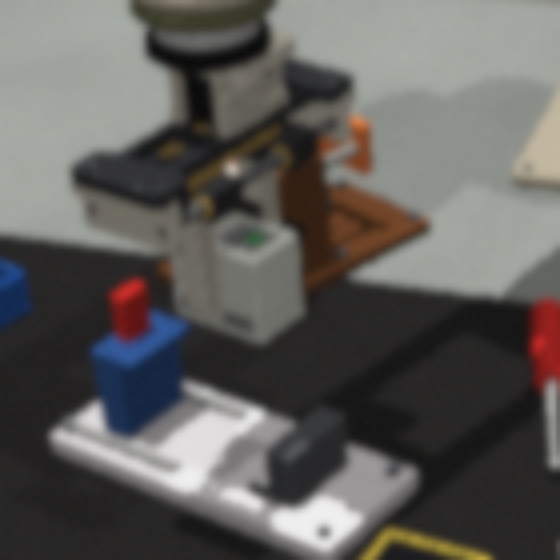

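The module is lifted clear and hangs upright. I'm carrying it to the point in front of the plate.

Call:
jog_arm(steps=[[1,0.02,-0.012,0,0,0,-0.12],[1,0.055,-0.034,0,0,0,-0.28],[1,0.09,-0.056,0,0,0,-0.44],[1,0.125,-0.078,0,0,0,-0.6],[1,0.16,-0.1,0,0,0,-0.76]])

```text
t: 8.0
tool_pos: [0.5036, 0.0146, 0.1551]
orientation: [-1.649, -2.664, 0.001]
force: [0.5, 1.1, -4.2]
opening: 0.044
```

```bash
python3 - <<'E'
from h import *
from plant import robot
s=robot.read_state()
p=SO-.113*SX; p[2]=.155
print(s["t"],s["opening"],s["tool_pos"],s["q"].round(2),delta(s,p,toolR(-SX)))
E
```

```text
8.0 0.043955220395274136 [0.50358864 0.01463016 0.1550663 ] [-0.08 -0.07  1.84  0.    1.38 -0.54] ([0.1797, 0.035, 0.0011], [-0.0019, -0.0085, -0.8485])
```

Call:
jog_arm(steps=[[1,0.036,0.007,0,0,0,-0.17],[1,0.072,0.014,0,0,0,-0.34],[1,0.108,0.021,0,0,0,-0.51],[1,0.144,0.028,0,0,0,-0.68],[1,0.18,0.035,0,0,0,-0.848]])

```text
t: 8.62
tool_pos: [0.4534, 0.1922, 0.1547]
orientation: [-0.398, -3.106, -0.003]
force: [0.3, 0.5, -4.3]
opening: 0.044
```

Call:
jog_arm(steps=[[1,0,0,0,0,0,0],[1,0,0,0,0,0,0]])

```text
t: 8.88
tool_pos: [0.4527, 0.1918, 0.1536]
orientation: [-0.399, -3.104, -0.001]
force: [0.3, 0.0, -3.6]
opening: 0.0442
```

```bash
python3 - <<'E'
from h import *
from plant import robot
s=robot.read_state()
p=SO-.113*SX; p[2]=.081
print(s["t"],s["opening"],s["tool_pos"],s["q"].round(2),s["force"],delta(s,p,toolR(-SX)))
for n in("scene","top"):
  c=robot.read_camera(n); cv2.imwrite(f"pics/{n}8.png",c["image"][:,:,::-1]); np.savez(n+"8.npz",**c)
  x0,y0=(290,130) if n=="scene" else (190,90)
  cv2.imwrite(f"pics/{n}8c.png",cv2.resize(c["image"][y0:y0+150,x0:x0+150,::-1],None,fx=4,fy=4))
E
```

```text
8.875 0.044232304021195185 [0.45273556 0.19181046 0.15360426] [ 0.29 -0.1   1.87  0.01  1.39 -1.02] [ 0.32572948  0.0314005  -3.59797885] ([-0.003, -0.0001, 0.0726], [-0.0009, -0.0117, 0.0041])
```

View pics/scene8c.png

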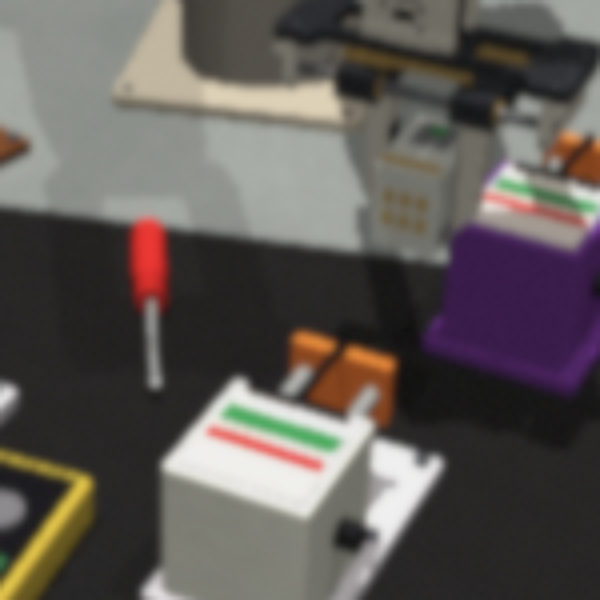

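View pics/top8c.png

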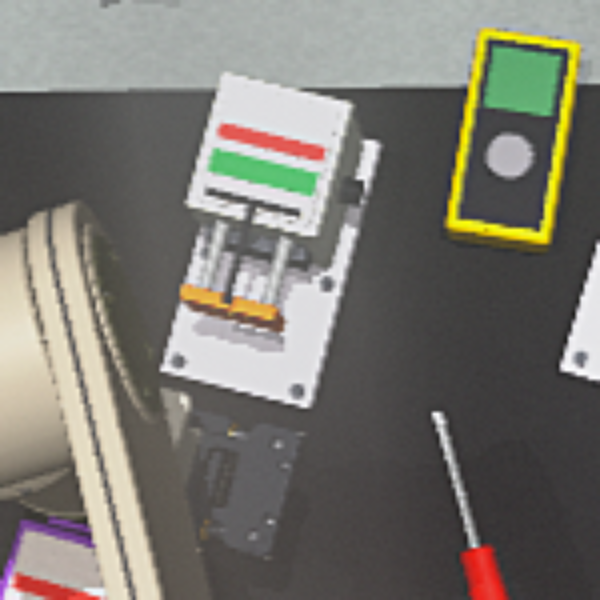

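```bash
python3 - <<'E'
from h import *
from plant import robot
t=load("top0"); print("purple top corners",onz(t,[(197,221),(240,228),(192,256),(226,263)],.107).round(3).tolist(), onz(t,[(240,230)],.012).round(3))
s=robot.read_state();c=load("scene8")
Rm=R.from_rotvec(s["orientation"]).as_matrix()
e=s["tool_pos"]-Rm[:,0]*.033-Rm[:,2]*.004
print("expected contacts px",proj(c,e), "10mm up",proj(c,e+[0,0,.01]))
im=cv2.cvtColor(c["image"],cv2.COLOR_RGB2HSV)[150:200,375:410]
m=((im[:,:,0]>12)&(im[:,:,0]<30)&(im[:,:,1]>55)).astype(np.uint8)
for r in m: print(''.join('.#'[v] for v in r))
E
```

```text
purple top corners [[0.424, 0.288, 0.107], [0.405, 0.177, 0.107], [0.335, 0.299, 0.107], [0.317, 0.212, 0.107]] [[0.404 0.195 0.012]]
expected contacts px [[389.52148209 182.25754822]] 10mm up [[389.81056513 178.81509146]]
........###..................#####.
........###...................###..
........###........................
........###........................
........##.........................
...................................
...................................
...................................
...................................
...................................
...................................
...................................
...................................
...................................
...................................
...................................
...................................
...................................
...........##......................
...........######..................
............########...............
................########...........
....................#####..........
...................................
.............
[... 222 characters left out ...]
###.............
...............##..###.............
...........#.......##..............
..........###......................
..........#######..................
...........##########..............
..............#######..............
..................###..............
...................................
...................................
...................................
...................................
...................................
...................................
...................................
...................................
...................................
...................................
...................................
...................................
```

```bash
python3 - <<'E'
from h import *
from plant import robot
c=load("scene8"); t=load("top8")
P=[SO+SX*.010+SY*a+np.array([0,0,z]) for a,z in((.032,.107),(-.032,.107),(.032,.063))]
print("pred back-face corners scene",proj(c,P).round(1).tolist())
P=[SO+SX*x+SY*a+np.array([0,0,.107]) for a,x in((.032,0),(-.032,0),(.032,.01),(-.032,.01))]
print("pred top corners top cam",proj(t,P).round(1).tolist())
for n,(x0,y0,w,h) in (("scene",(355,205,40,40)),("top",(230,155,35,25))):
  im=cv2.cvtColor(load(n+"8")["image"],cv2.COLOR_RGB2HSV)[y0:y0+h,x0:x0+w]
  m=((im[:,:,0]>5)&(im[:,:,0]<25)&(im[:,:,1]>130)&(im[:,:,2]>60))
  print(n,x0,y0)
  for r in m: print(''.join('.#'[int(v)] for v in r))
s=robot.read_state()
p=SO-.058*SX; p[2]=.154
print(delta(s,p,toolR(-SX)))
E
```

```text
pred back-face corners scene [[385.8, 221.3], [361.4, 213.8], [384.5, 236.0]]
pred top corners top cam [[234.7, 163.9], [258.4, 169.9], [235.8, 160.3], [259.4, 166.2]]
scene 355 205
........................................
........................................
........................................
........................................
........................................
........................................
........................................
.........####...........................
........########........................
.......############.....................
.......#############....................
.......#############.######.............
.......#######################..........
.......##########################.......
.......###########################......
.......############################.....
.......##....######################.....
..............#####################.....
...............###################......
..............####################......
..............####################......
.............#############...#####......
............####
[... 990 characters left out ...]
.#######.......................
.....###########...................
.....##########....#...............
.........#######..######...........
.............###############.......
.................############......
.....................#########.....
.........................####......
...................................
...................................
...................................
...................................
...................................
...................................
...................................
...................................
...................................
...................................
([-0.0565, -0.0001, -0.0005], [-0.0002, -0.0109, 0.003])
```

The pads (scene 391,182.5) and the plate edges both sit about 1 to 2 px right of my prediction, so they agree with each other. The purple housing is too close to descend here, so I'll move forward first.

Call:
jog_arm(steps=[[1,-0.02,0,0,0,-0.011,0.003],[1,-0.04,0,0,0,-0.011,0.003],[1,-0.056,0,0,0,-0.011,0.003],[1,-0.056,0,0.02,0,-0.011,0.003],[1,-0.056,0,0.04,0,-0.011,0.003]])

```text
t: 9.6
tool_pos: [0.5084, 0.1764, 0.1131]
orientation: [0.41, 3.114, -0.0]
force: [-0.7, -0.1, -4.3]
opening: 0.0438
```

```bash
python3 - <<'E'
from h import *
from plant import robot
s=robot.read_state()
p=SO-.058*SX; p[2]=.081
print(s["tool_pos"],s["force"],delta(s,p,toolR(-SX)))
E
```

```text
[0.50840032 0.17640663 0.11313693] [-0.68342363 -0.06454963 -4.31836775] ([0.0006, 0.0004, 0.0321], [-0.0, 0.001, -0.0016])
```

Call:
jog_arm(steps=[[1,0,0,0.015,0,0,0],[1,0,0,0.028,0,0,0],[1,0,0,0.032,0,0,0],[1,0,0,0.032,0,0,0],[1,0,0,0.032,0,0,0]])

```text
t: 10.22
tool_pos: [0.509, 0.1766, 0.082]
orientation: [0.409, 3.113, 0.001]
force: [0.9, -0.7, -4.0]
opening: 0.044
```

```bash
python3 - <<'E'
from h import *
from plant import robot
s=robot.read_state()
for x in(.033,.011):
  p=SO-x*SX; p[2]=.081
  print(s["tool_pos"],s["force"],delta(s,p,toolR(-SX)))
for n in("scene","top"):
  c=robot.read_camera(n); cv2.imwrite(f"pics/{n}9.png",c["image"][:,:,::-1]); np.savez(n+"9.npz",**c)
  x0,y0=(320,150) if n=="scene" else (210,90)
  cv2.imwrite(f"pics/{n}9c.png",cv2.resize(c["image"][y0:y0+120,x0:x0+100,::-1],None,fx=5,fy=5,interpolation=cv2.INTER_CUBIC))
E
```

```text
[0.50902338 0.17659714 0.081995  ] [ 0.94962171 -0.74907281 -4.03782013] ([-0.0239, 0.0001, 0.001], [0.0006, 0.0022, -0.0015])
[0.50902338 0.17659714 0.081995  ] [ 0.94962171 -0.74907281 -4.03782013] ([-0.0459, 0.0001, 0.0011], [0.0006, 0.0022, -0.0015])
```

View pics/scene9c.png

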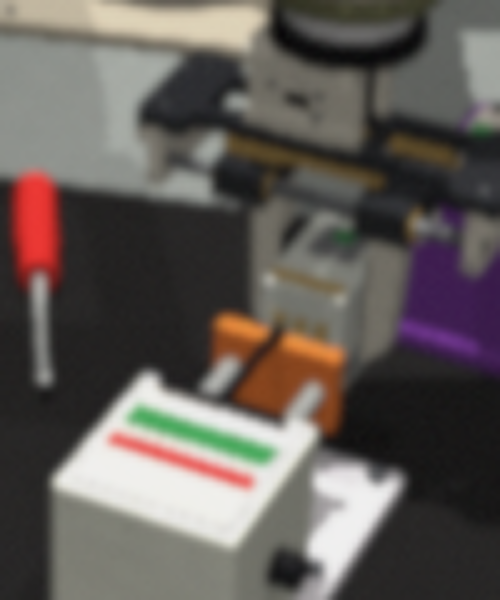

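View pics/top9c.png

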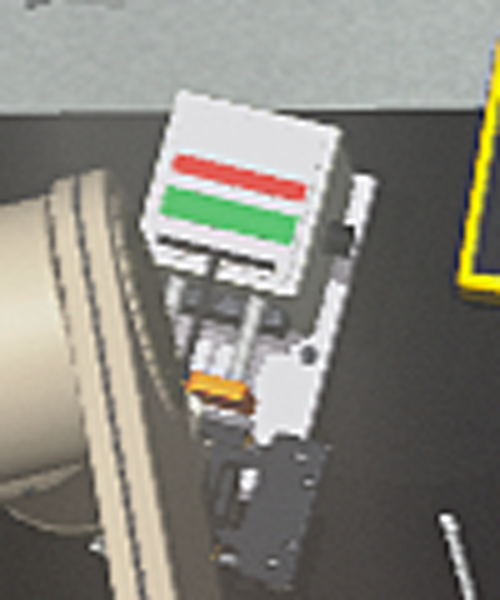

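The module faces the plate squarely with about a 24 mm gap, and the pointer is at rest below the green band. I'll go in gently.

Call:
jog_arm(steps=[[1,-0.008,0,0.001,0,0.002,0],[1,-0.016,0,0.001,0,0.002,0],[1,-0.022,0,0.001,0,0.002,0],[1,-0.028,0,0.001,0,0.002,0],[1,-0.032,0,0.001,0,0.002,0]])

```text
t: 10.95
tool_pos: [0.5399, 0.1682, 0.0809]
orientation: [-0.41, -3.114, -0.001]
force: [-3.3, 0.5, -2.3]
opening: 0.0439
```

Call:
jog_arm(steps=[[1,0,0,0,0,0,0],[1,0,0,0,0,0,0]])

```text
t: 11.2
tool_pos: [0.5396, 0.1683, 0.0807]
orientation: [-0.41, -3.114, -0.001]
force: [-2.6, 1.3, -2.5]
opening: 0.0445
```

```bash
python3 - <<'E'
from h import *
from plant import robot
s=robot.read_state()
p=SO-.011*SX; p[2]=.081
print(s["t"],s["tool_pos"],s["force"],"along SX",s["force"]@SX,delta(s,p,toolR(-SX)))
E
```

```text
11.2 [0.53957135 0.16832667 0.0807249 ] [-2.63523053  1.32330987 -2.51370124] along SX -2.886890109479952 ([-0.0142, 0.0002, -0.0003], [0.0003, -0.0013, -0.0015])
```

Call:
jog_arm(steps=[[1,-0.004,0,0,0,0,0],[1,-0.008,0,0,0,0,0],[1,-0.012,0,0,0,0,0],[1,-0.014,0,0,0,0,0],[1,-0.014,0,0,0,0,0]])

```text
t: 11.82
tool_pos: [0.5527, 0.1648, 0.0806]
orientation: [-0.409, -3.112, -0.001]
force: [-6.9, 0.8, 0.1]
opening: 0.0437
```

Call:
jog_arm(steps=[[1,0,0,0,0,0,0],[1,0,0,0,0,0,0],[1,0,0,0,0,0,0],[1,0,0,0,0,0,0]])

```text
t: 12.32
tool_pos: [0.5522, 0.1649, 0.0805]
orientation: [-0.409, -3.111, -0.0]
force: [-6.8, 1.8, 0.6]
opening: 0.0436
```

```bash
python3 - <<'E'
from h import *
from plant import robot
s=robot.read_state()
p=SO-.011*SX; p[2]=.081
print(s["t"],s["tool_pos"],s["force"],"along SX",s["force"]@SX,s["opening"],delta(s,p,toolR(-SX)))
for n in("scene","top"):
  c=robot.read_camera(n); cv2.imwrite(f"pics/{n}10.png",c["image"][:,:,::-1]); np.savez(n+"10.npz",**c)
  x0,y0=(320,150) if n=="scene" else (210,90)
  cv2.imwrite(f"pics/{n}10c.png",cv2.resize(c["image"][y0:y0+120,x0:x0+100,::-1],None,fx=5,fy=5,interpolation=cv2.INTER_CUBIC))
E
```

```text
12.325 [0.55219381 0.16491838 0.08049724] [-6.82266827  1.7718183   0.55461425] along SX -7.04885600271236 0.043613932603132434 ([-0.0012, 0.0002, -0.0005], [-0.0002, -0.0041, -0.0012])
```

View pics/scene10c.png

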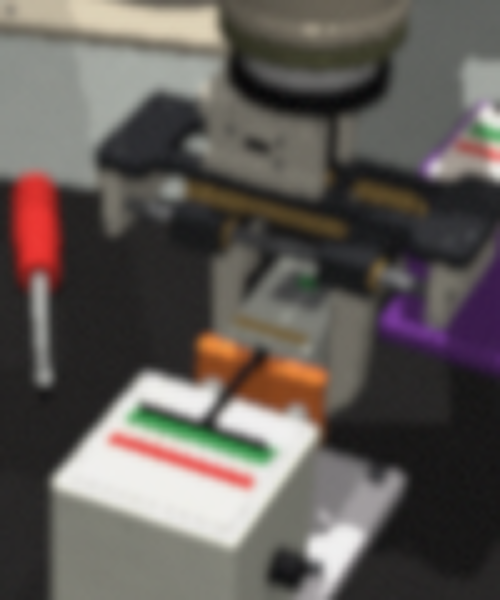

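View pics/top10c.png

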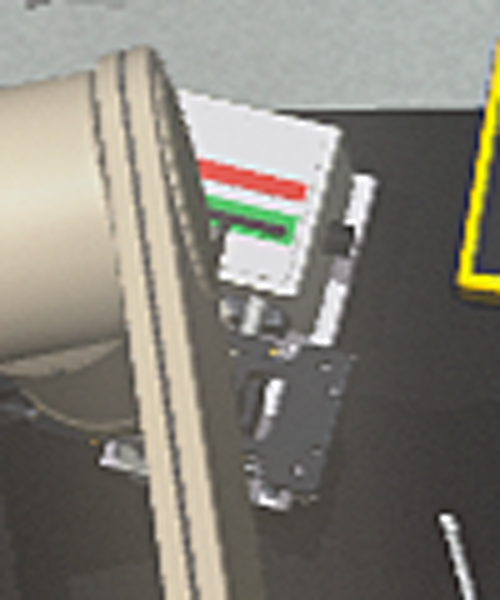

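The pointer lies in the green band in both views, and the pushing force is 7.0 N, which is about 20 mm. As a last check I'll measure centring and squareness from the brass stripe and the plate edges.

```bash
python3 - <<'E'
from h import *
from plant import robot
s=robot.read_state(); c=load("scene10"); t=load("top10")
d=.020
# plate back-face top corners predicted vs observed ; stripe
P=[SO+SX*(d+.010)+SY*a+np.array([0,0,.107]) for a in(.032,-.032)]
print("pred plate back top corners",proj(c,P).round(1).tolist(),"obs approx",[320+327/5,150+375/5],[320+198/5,150+343/5])
Rm=R.from_rotvec(s["orientation"]).as_matrix()
mc=s["tool_pos"]-Rm[:,2]*.004+Rm[:,0]*.002
for off in(.025,.029): 
  S=[mc-Rm[:,0]*off+Rm[:,1]*a-Rm[:,2]*.03 for a in(.022,-.022)]; print("pred stripe ends",off,proj(c,S).round(1).tolist())
x0,y0=(355,205)
im=cv2.cvtColor(c["image"],cv2.COLOR_RGB2HSV)[205:240,355:392]
m=((im[:,:,0]>5)&(im[:,:,0]<28)&(im[:,:,1]>80)&(im[:,:,2]>60))
for r in m: print(''.join('.#'[int(v)] for v in r))
print(s["force"],s["wrist_torque"],s["dq"])
E
```

```text
pred plate back top corners [[382.4, 225.7], [357.8, 218.0]] obs approx [385.4, 225.0] [359.6, 218.6]
pred stripe ends 0.025 [[381.8, 217.8], [365.0, 212.7]]
pred stripe ends 0.029 [[381.1, 218.7], [364.3, 213.5]]
.....................................
.....................................
.....................................
.....................................
.....................................
.....................................
.....................................
.....................................
.....................................
.............###.....................
...............####..................
.....####..........####..............
....#######..........####............
...##########........................
...############......................
....############.....................
....############..#####..............
....############.##########..........
...###########################.......
...############################......
....###########################......
.........######################......
..........#####################......
...........####################......
.............##################......
................##############.......
...................####...####.......
..........................#####......
...........................####......
............................###......
.............................#.......
.............................#.......
.....................................
.....................................
.....................................
[-6.76523616  0.89906696  0.59883608] [0.27812044 0.8518408  0.15853191] [-0.00060495 -0.00085406 -0.00205016 -0.00018437  0.000844   -0.00131971]
```

Call:
jog_arm(steps=[[1,-0.001,0,-0.001,0,0,0],[1,-0.002,0,-0.001,0,0,0],[1,-0.002,0,-0.001,0,0,0],[1,-0.002,0,-0.001,0,0,0],[1,-0.002,0,-0.001,0,0,0]])

```text
t: 13.05
tool_pos: [0.5531, 0.1646, 0.0808]
orientation: [-0.408, -3.108, -0.0]
force: [-6.8, 1.6, -2.4]
opening: 0.0439
```

Call:
jog_arm(steps=[[1,0,0,0,0,0,0],[1,0,0,0,0,0,0],[1,0,0,0,0,0,0],[1,0,0,0,0,0,0],[1,0,0,0,0,0,0]])

```text
t: 13.68
tool_pos: [0.5525, 0.1647, 0.0806]
orientation: [-0.407, -3.107, 0.0]
force: [-6.8, 1.9, -0.6]
opening: 0.044
```

```bash
python3 - <<'E'
from h import *
from plant import robot
s=robot.read_state()
p=SO-.011*SX; p[2]=.081
print(s["t"],s["tool_pos"],s["force"],"along SX",s["force"]@SX,s["opening"],delta(s,p,toolR(-SX)))
c=robot.read_camera("top");cv2.imwrite(f"pics/top11c.png",cv2.resize(c["image"][90:210,210:310,::-1],None,fx=5,fy=5,interpolation=cv2.INTER_CUBIC)); cv2.imwrite("pics/top11.png",c["image"][:,:,::-1])
E
```

```text
13.675 [0.55249727 0.16474104 0.08055436] [-6.79739441  1.85674756 -0.56664627] along SX -7.046270049802451 0.04399108873404151 ([-0.0008, 0.0003, -0.0005], [-0.0011, -0.0081, -0.0006])
```

View pics/top11c.png

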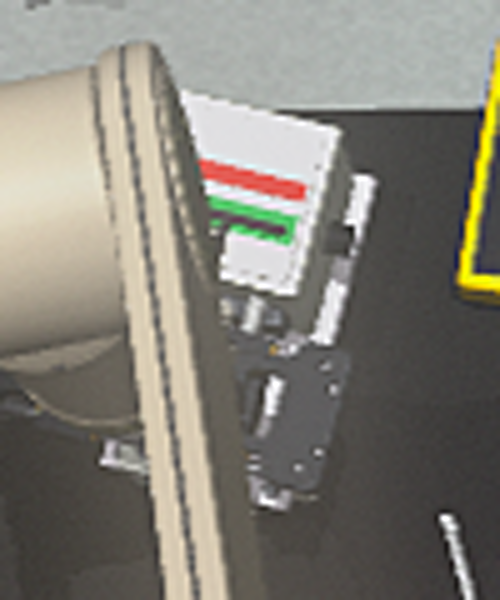

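View pics/top11.png

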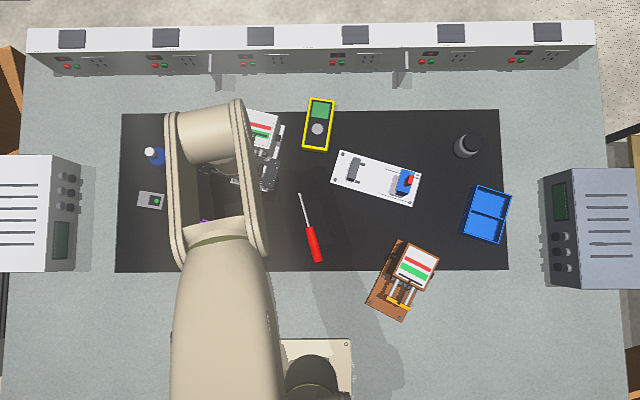

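The pointer stands inside the green band at crop (250,222). The push is steady at 7.0 N, tilt is under 0.01 rad, and the bystanders are where they were. I'm handing in.

```bash
python3 - <<'E'
from plant import robot
print(robot.close_job()); s=robot.read_state(); print(s["t"],s["tool_pos"],s["force"],s["opening"])
E
```

```text
the job is handed in; nothing more can be done
None
the job is handed in; nothing more can be done
```

I slid the blue jaw back about 40 mm by its red tab, lifted the module out upright, and pressed its contact face on the orange plate. I handed the job in at about 13.7 s with the arm still gripping at 40 N and pushing. No verdict was reported, and I could not read the state after handing in.

**Last checks before hand-in:**
- **Push:** the force along the pressing direction was a steady 7.0 N, so the plate was about 20 mm in. The pointer was inside the green band and clear of the red in both camera views.
- **Squareness:** the tool was within 0.01 rad of square and upright.
- **Centring:** by the arm's position it is within 1 mm sideways and in height. The scene camera suggested about 3 mm sideways, so the two disagree slightly, but both are inside the 10 mm limit.
- **Vertical force:** it went from about -4 N while carrying the module to near 0 N, so the plate carries part of the module's weight by friction. I estimate the total contact force at about 8 N, within the 3 to 14 N limit.
- **Bystanders:** those visible in the last top view look unmoved. The arm hid part of the scene.

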